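# Put the glue warmer back together

## Robot

A 7-joint arm with a two-finger parallel gripper is mounted at the origin on the work surface. World frame = base frame: x ahead of the robot, y to its left, z up, the work surface at z = 0. Lengths are in m, angles in rad, forces in N, time in s.
With the tool pointing down it reaches from about 0.35 to 0.9 m from the base axis. Payload 7.2 kg.
Tool frame: the origin (TCP) lies on the mounting face of the last link; the fingertips stand 182 mm ahead of it and the grasp point (between the pads) lies 163 mm ahead of it (arm.hold_point_z is the distance from the TCP to the grasp point, in m); y points along the fingers, x is the direction in which the jaws open and shut, and the axes are right-handed (so a half turn about y gives the same grasp; the last joint's range is limited). The gripper opens to 88 mm and grips with 3 to 60 N. Pads are 20 mm wide; open, the fingers measure 115 mm over their backs; the gripper's body (75 mm by 178 mm) begins 61 mm behind the grasp point.
Start: joints at [-1.36, 0.411, -0.013, 1.596, 0.006, 1.134, -0.082], TCP at [0.172, 0.601, 0.405] pointing down, gripper open.
Joint ranges: [-2.95, 2.95], [-0.29, 1.99], [-1.47, 1.44], [0.14, 2.54], [-1.03, 4.17], [0.13, 1.85], [-2.86, 2.86]. Speed limits (rad/s): [2.39, 2.39, 3.01, 3.01, 3.14, 3.14, 3.14].

## Interface

Orientations are given as a unit quaternion [w, x, y, z].
In Python, from cell import arm, grab_frame, calibration gives the robot as it stands.
- The arm moves only by the tool drive_tool, never from a script. Its arguments are lists of equal length, an entry for each row: "dr": the turn, a rotation vector about the world's x, y, z in rad, a list of three; "slide": the shift along the world's x, y, z in cm, a list of three; "jaw": the gripper command: -1 is fully open, 1 is shut, values between are in proportion. A call has 1 to 5 rows; each row is the pose to reach, as a shift and turn from the pose commanded when the call began; what a row does not reach only later rows make up. A row lasts 1/10 s, in which the tool goes at most 50 mm and 8.59 degrees, less where a joint would pass 70% of its speed; a pose out of reach is approached as far as the arm can. A call with a gripper value outside its range is refused whole. The fingers move at their own pace and stop on an object; "squeeze" is the grip in N (left out, the last holds). Time passes only in rows, so rows that repeat a pose let the fingers close. It gives the time, the measured TCP pose, the force and the opening at its end, in the units of the state.
- arm.sense(): the state, without advancing time (a new reading comes with each control period).
- grab_frame(name): name is "side" or "top"; returns the picture (480x640x3 uint8, blue, green, red); there is no depth.
- calibration(name): a dict with "intrinsics" (3x3 intrinsics, pixels), "position" and "rotation" of the camera in the world. Camera axes: x right, y down, z forward; pixel columns grow to the right and rows downward; lengths in m; the calibration is good to about 2 mm. A picture is of the moment at which its call begins. calibration takes no time and is no camera call.
- arm.job_done(): hands the job in, once; it reports no verdict.
The state is a dict: "time": time; "qpos": joint angles; "joint_vel": joint speeds; "joint_efforts": joint torques, N m; "ee_pos": TCP position; "tcp_rot": TCP orientation; "contact_force": force on the tool from outside, world axes, zero at the start; "torque": the same for the moment, N m; "finger_gap": opening from 0.0 (shut) to 1.0 (fully open).
Only numpy, scipy, OpenCV 4.12 (cv2) and the standard library are available. Lean on these libraries where they do the work, as an engineer would, in place of code of your own. Each camera call takes 0.05 s, during which the arm holds its last target. There are 200 camera calls.

## Task

The parts of the violin maker's glue warmer have been washed; put it back together in this order: set the round perforated trivet in the middle of the water pan on the hotplate, stand the white stoneware jar centrally on the trivet, put the wooden lid fully down on the jar, and last take the dial thermometer from its block and push its stem down through the hole in the lid's knob until it sits on the knob. Jar and thermometer are breakable, so do not drop them, and do not shift the rosin tin or the little brass plane.

Things in the scene. Friction and masses are not known exactly. Their poses are not given: they have to be found in the camera images.
- pan_floor (a point): centre of the inner floor of the water pan: open, round, shallow steel pan fixed on a square white hotplate (170 x 170 mm, top 40 mm above the bench). The floor is 43 mm above the bench, 139 mm across; the rim is 39 mm above the floor, about 147 mm across inside; two low loop handles reach 98 mm out on its own +x and -x sides. Cannot be shifted. z up
- trivet_c (a point): trivet: loose round aluminium-coloured stand like an upturned cup, 60 mm across, 24 mm high, flat top with a pattern of small holes (they are only drawn: it is solid to the touch), 0.11 kg. The point is its centre, 12 mm above its underside; z up
- jar_c (a point): jar: loose white stoneware jar, open at the top, straight sided, 58 mm outside, about 50 mm inside, 70 mm high, 0.22 kg. The point is on its axis half-way up, 35 mm above its underside; z up
- lid_knob (a point): jar lid: loose, turned brown wood, 0.06 kg, lying plug down. From below: plug 40 mm across, 6 mm high, goes into the jar's mouth; flange 66 mm across, 6 mm thick, rests on the rim; upright round knob 30 mm across, 22 mm high, to hold it by. A 14 mm round hole runs right through on the axis. The point is on the axis half-way up the knob: 23 mm above the underside, 11 mm below the knob's top; z up
- dial (a point): dial thermometer: loose, steel, 0.06 kg, upright in its block's hole. Round head 44 mm across, 14 mm high, white face on top; under it a brass hex neck 24 mm across, 10 mm high; then a straight stem 5 mm thick, 70 mm long, on the axis. The point is the head's centre: 7 mm below the face, 17 mm above the neck's underside, 87 mm above the stem's tip; z up along the axis
- stand: the thermometer's block: wooden block 56 x 56 mm, 80 mm high, fixed to the bench, with an upright hole 16 mm across through its middle; the thermometer's neck rests on its top. Origin at the centre of its underside; z up
- tin_c (a point): rosin tin: loose closed round brass tin, 54 mm across, 30 mm high; to be left alone. The point is its centre, 15 mm up; z up
- plane_c (a point): finger plane: tiny loose brass plane, 52 x 22 mm, 25 mm high; to be left alone. The point is its centre, 11 mm up; its x is its length, z up
Not all that is in view belongs to the job. What is shaped like the part that bears lid_knob but purple or turquoise is not meant.

How it is judged:
By the outcome, as a careful person would: the job done as asked, in the order asked, and still so for the second after the job is handed in, with the robot touching nothing.
It also fails if it takes over 120 s, if anything falls off the work surface, if the arm or the gripper's body presses on something with over 40 N, if the wrist force passes 120 N, or if a joint passes its speed limit or range.

## Working session

There is one attempt and no reset: what is moved stays moved. The work goes in short steps, Python scripts to look and compute and a tool call to move; the robot and the scene stay as the last step left them, time stands still between calls to the robot, and variables do not carry over. Pictures are saved under pics/ and viewed, about 12 in all and at most 16, crops included, and the job is handed in when it is done.

Besides the shell and the picture viewer there is one more tool, called after ">>>" in YAML: its name, and indented under it one key for each argument. drive_tool: Moves the arm, as the interface text tells. Its arguments: {"type":"object","properties":{"dr":{"type":"array","items":{"type":"array","items":{"type":"number"}}},"slide":{"type":"array","items":{"type":"array","items":{"type":"number"}}},"jaw":{"type":"array","items":{"type":"number"}},"squeeze":{"type":"number"}},"required":["dr","slide","jaw"]}

```bash
ls; mkdir -p pics; python3 - <<'E'
from cell import arm, grab_frame, calibration
import cv2
for n in ("side","top"):
    cv2.imwrite(f"pics/{n}0.png",grab_frame(n)); c=calibration(n); print(n,c)
print(arm.sense(),arm.hold_point_z)
E
```

```text
pics
side {'intrinsics': array([[576.16411664,   0.        , 325.10502744],
       [  0.        , 576.16411664, 236.64645193],
       [  0.        ,   0.        ,   1.        ]]), 'position': array([ 0.06685473, -0.75150511,  0.68752915]), 'rotation': array([-0.46045468,  0.83800667, -0.25705592,  0.14017337])}
top {'intrinsics': array([[483.58157894,   0.        , 313.40719027],
       [  0.        , 483.58157894, 236.80965559],
       [  0.        ,   0.        ,   1.        ]]), 'position': array([0.440584  , 0.00475343, 0.90779194]), 'rotation': array([-0.06438265,  0.71389407, -0.69494249,  0.05714085])}
{'time': 0.1, 'qpos': array([-1.36017365,  0.41184029, -0.01269211,  1.59694857,  0.00558487,
        1.13428753, -0.08221361]), 'joint_vel': array([-0.00154121, -0.00153362, -0.00057945,  0.00021494, -0.00010592,
       -0.00137853,  0.00102962]), 'joint_efforts': array([ 2.70442302e-03, -5.89091635e+01,  6.43882547e-01, -2.91708755e+01,
       -5.37771697e-02,  1.46121421e-02,  4.43184365e-05]), 'ee_pos': array([0.17199022, 0.60067603, 0.4038852 ]), 'tcp_rot': array([-0.56429719,  0.56496668,  0.4252773 , -0.42605228]), 'contact_force': array([-0.09574347, -1.23504555, -0.36458765]), 'torque': array([ 0.00083592, -0.03575505, -0.04747104]), 'finger_gap': 1.0020614189419281} 0.1633
```

View pics/top0.png

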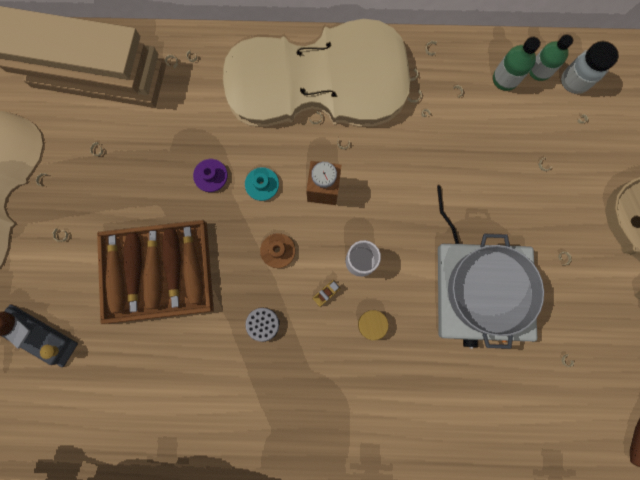

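View pics/side0.png

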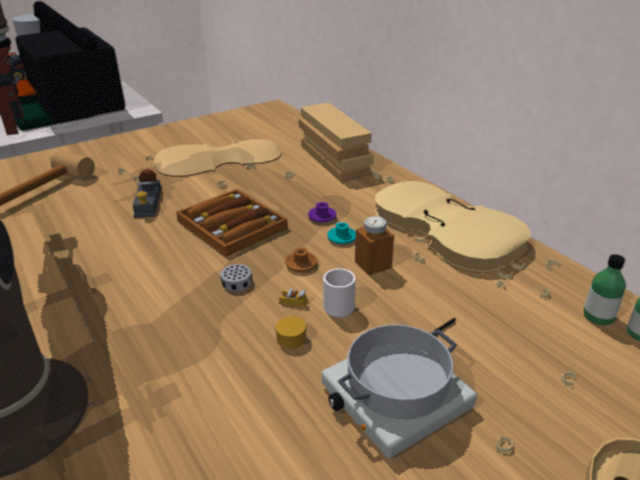

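The top picture shows the trivet (262,324), brown lid (278,251), white jar (364,259), dial (324,174), pan (497,291), tin (374,325) and plane (327,293). Possible mix-ups for the lid are purple (211,175) and turquoise (263,183); brown at (278,251) is the one meant. The tin could be taken for the trivet, but the perforated grey one at (262,324) is the trivet.

```bash
cat > h.py <<'E'
import numpy as np, cv2
from scipy.spatial.transform import Rotation as R
from cell import arm, grab_frame, calibration
def rot(c): q=c["rotation"]; return R.from_quat([q[1],q[2],q[3],q[0]]).as_matrix()
def px2w(n,u,v,z):
    c=calibration(n); d=rot(c)@np.linalg.inv(c["intrinsics"])@np.array([u,v,1.]); p=c["position"]
    return p+d*(z-p[2])/d[2]
def w2px(n,P):
    c=calibration(n); q=c["intrinsics"]@(rot(c).T@(np.asarray(P)-c["position"])); return q[:2]/q[2]
def crop(n,x,y,w,h,s,f):
    im=grab_frame(n); cv2.imwrite(f,cv2.resize(im[y:y+h,x:x+w],None,fx=s,fy=s,interpolation=cv2.INTER_CUBIC)); return im
def circ(im,n,P,r,z0,col=(0,0,255)):
    t=np.linspace(0,2*np.pi,60)
    return np.array([w2px(n,[P[0]+r*np.cos(a),P[1]+r*np.sin(a),z0]) for a in t])
E
python3 - <<'E'
from h import *
crop("top",240,150,200,200,3,"pics/c1.png")
crop("top",430,225,120,130,4,"pics/c2.png")
for n,u,v,z in [("trivet",262,324,.024),("lid",278,249,.034),("jar",364,257,.07),("dial",324,174,.104),("pan rim",497,290,.082),("tin",374,325,.03),("plane",327,293,.015),("turq",263,181,.034)]:
    p=px2w("top",u,v,z); print(n,p.round(4), w2px("side",p).round(0))
print(R.from_quat(arm.sense()["tcp_rot"][[1,2,3,0]]).as_matrix().round(3))
E
```

```text
trivet [0.4324 0.1041 0.024 ] [236. 272.]
lid [0.568  0.0799 0.034 ] [301. 252.]
jar [ 0.5526 -0.0738  0.07  ] [339. 278.]
dial [ 6.906e-01 -3.000e-04  1.040e-01] [375. 222.]
pan rim [ 0.5006 -0.2985  0.082 ] [398. 358.]
tin [ 0.4362 -0.0966  0.03  ] [290. 326.]
plane [ 0.4916 -0.0118  0.015 ] [292. 296.]
turq [0.6959 0.1132 0.034 ] [343. 226.]
[[ 0.275 -0.    -0.961]
 [ 0.961 -0.001  0.275]
 [-0.001 -1.    -0.   ]]
```

View pics/c1.png

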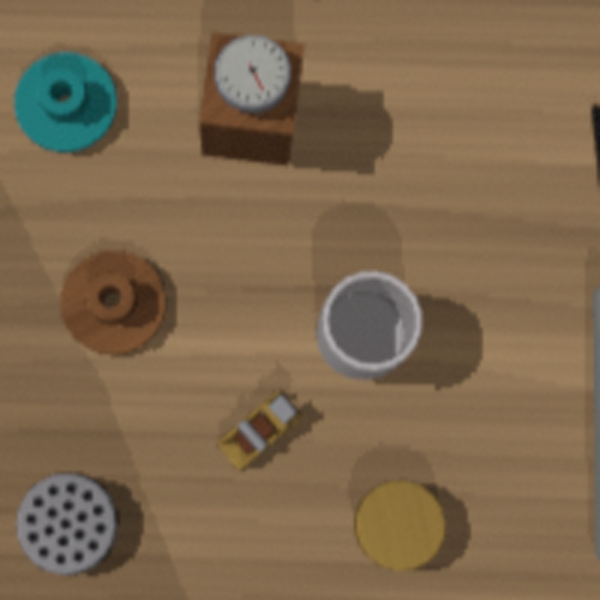

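View pics/c2.png

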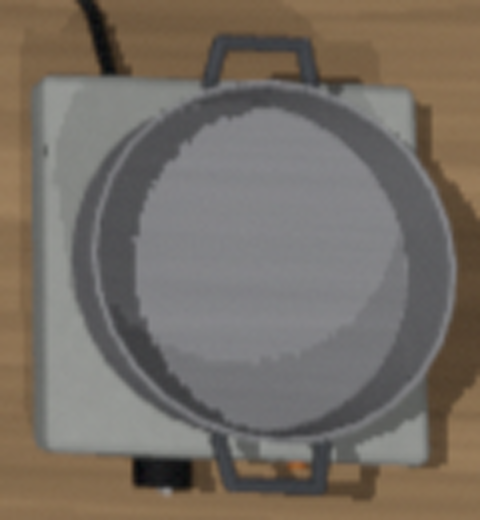

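```bash
python3 - <<'E'
from h import *
for n,u,v,z in [("trivet",262,323.8,.024),("lid knob",276.7,248.4,.034),("lid fl",277.7,250.4,.012),("jar",363.4,256.4,.07),("dial",323.8,174.0,.104),("pan rim",498.4,290,.082)]:
    p=px2w("top",u,v,z); print(n,p.round(4), w2px("side",p).round(1))
print(px2w("side",301,258,.012), px2w("side",339.5,278,.07),px2w("side",375.5,223,.104),px2w("side",236.5,271.5,.024),px2w("side",400,359,.082))
E
```

```text
trivet [0.4327 0.1041 0.024 ] [235.8 272.3]
lid knob [0.5691 0.0823 0.034 ] [300.7 251.3]
lid fl [0.5686 0.0822 0.012 ] [300.8 260.3]
jar [ 0.5537 -0.0728  0.07  ] [338.7 277.2]
dial [6.906e-01 1.000e-04 1.040e-01] [374.4 221.7]
pan rim [ 0.5007 -0.3009  0.082 ] [398.9 359.4]
[0.57339838 0.08911333 0.012     ] [ 0.55351928 -0.07551056  0.07      ] [ 0.68926458 -0.00498377  0.104     ] [0.43506989 0.1057283  0.024     ] [ 0.50258225 -0.30110456  0.082     ]
```

>>> drive_tool:
  dr:
    - [0, 0, -0.09]
    - [0, 0, -0.18]
    - [0, 0, -0.26]
    - [0, 0, -0.35]
    - [0, 0, -0.43]
  slide:
    - [1.7, -3.3, 0]
    - [3.5, -6.6, 0]
    - [5.2, -10, 0]
    - [7, -13.3, 0]
    - [8.7, -16.6, 0]
  jaw: [-1, -1, -1, -1, -1]

```text
time: 0.7
ee_pos: [0.2596, 0.4333, 0.4046]
tcp_rot: [-0.643, 0.643, 0.294, -0.294]
contact_force: [-0.5, 0.6, 0.3]
finger_gap: 1.0
```

>>> drive_tool:
  dr:
    - [0, 0, -0.09]
    - [0, 0, -0.18]
    - [0, 0, -0.26]
    - [0, 0, -0.35]
    - [0, 0, -0.43]
  slide:
    - [1.7, -3.3, -1]
    - [3.5, -6.6, -2]
    - [5.2, -10, -3]
    - [7, -13.3, -4]
    - [8.7, -16.6, -5]
  jaw: [-1, -1, -1, -1, -1]

```text
time: 1.2
ee_pos: [0.3465, 0.2673, 0.3544]
tcp_rot: [0.691, -0.691, -0.15, 0.15]
contact_force: [1.3, 0.6, -0.8]
finger_gap: 1.003
```

>>> drive_tool:
  dr:
    - [0, 0, -0.09]
    - [0, 0, -0.18]
    - [0, 0, -0.26]
    - [0, 0, -0.35]
    - [0, 0, -0.43]
  slide:
    - [1.7, -3.3, -1]
    - [3.5, -6.6, -2]
    - [5.2, -10, -3]
    - [7, -13.2, -4]
    - [8.7, -16.4, -5]
  jaw: [-1, -1, -1, -1, -1]

```text
time: 1.7
ee_pos: [0.4336, 0.1035, 0.3045]
tcp_rot: [0.707, -0.707, 0.0, -0.001]
contact_force: [0.9, 0.2, 0.1]
finger_gap: 0.996
```

>>> drive_tool:
  dr:
    - [0, 0, 0]
    - [0, 0, 0]
    - [0, 0, 0]
    - [0, 0, 0]
    - [0, 0, 0]
  slide:
    - [0, 0, -4]
    - [0, 0, -8]
    - [0, 0, -10.5]
    - [0, 0, -11.8]
    - [0, 0, -11.8]
  jaw: [-1, -1, -1, -1, -1]

```text
time: 2.2
ee_pos: [0.4324, 0.1046, 0.185]
tcp_rot: [-0.707, 0.708, -0.0, -0.002]
contact_force: [-0.1, 0.0, 0.2]
finger_gap: 1.0
```

>>> drive_tool:
  dr:
    - [0, 0, 0]
    - [0, 0, 0]
    - [0, 0, 0]
    - [0, 0, 0]
    - [0, 0, 0]
  slide:
    - [0, 0, 0]
    - [0, 0, 0]
    - [0, 0, 0]
    - [0, 0, 0]
    - [0, 0, 0]
  jaw: [-0.3, 0, 0.3, 0.6, 1]
  squeeze: 20

```text
time: 2.7
ee_pos: [0.4331, 0.1051, 0.1873]
tcp_rot: [0.707, -0.707, -0.001, 0.0]
contact_force: [-1.8, -0.3, 7.3]
finger_gap: 0.677
```

>>> drive_tool:
  dr:
    - [0, 0, 0]
    - [0, 0, 0]
    - [0, 0, 0]
    - [0, 0, 0]
    - [0, 0, 0]
  slide:
    - [0, 0, 0]
    - [0, 0, 0]
    - [0, 0, 0.5]
    - [0, 0, 2]
    - [0, 0, 5]
  jaw: [1, 1, 1, 1, 1]

```text
time: 3.2
ee_pos: [0.4323, 0.1046, 0.2362]
tcp_rot: [-0.707, 0.708, -0.0, -0.002]
contact_force: [1.5, 0.5, -0.5]
finger_gap: 0.677
```

>>> drive_tool:
  dr:
    - [0, 0, 0]
    - [0, 0, 0]
    - [0, 0, 0]
    - [0, 0, 0]
    - [0, 0, 0]
  slide:
    - [0, -1, 3]
    - [0.5, -4, 6]
    - [1.2, -7.7, 7.5]
    - [1.9, -11.7, 7.5]
    - [2.6, -15.7, 7.5]
  jaw: [1, 1, 1, 1, 1]

```text
time: 3.7
ee_pos: [0.4591, -0.0534, 0.3128]
tcp_rot: [0.707, -0.707, -0.002, 0.0]
contact_force: [0.7, 0.5, -1.0]
finger_gap: 0.681
```

>>> drive_tool:
  dr:
    - [0, 0, 0]
    - [0, 0, 0]
    - [0, 0, 0]
    - [0, 0, 0]
    - [0, 0, 0]
  slide:
    - [0.7, -4, 0]
    - [1.4, -8, 0]
    - [2.1, -12, 0]
    - [2.8, -16, 0]
    - [3.5, -20, 0]
  jaw: [1, 1, 1, 1, 1]

```text
time: 4.2
ee_pos: [0.4939, -0.2537, 0.3119]
tcp_rot: [0.707, -0.707, -0.001, 0.001]
contact_force: [1.6, 0.5, 0.1]
finger_gap: 0.677
```

>>> drive_tool:
  dr:
    - [0, 0, 0]
    - [0, 0, 0]
    - [0, 0, 0]
    - [0, 0, 0]
    - [0, 0, 0]
  slide:
    - [0.4, -3, 0]
    - [0.7, -4.8, 0]
    - [0.7, -4.8, 0]
    - [0.7, -4.8, 0]
    - [0.7, -4.8, 0]
  jaw: [1, 1, 1, 1, 1]

```text
time: 4.7
ee_pos: [0.5011, -0.2988, 0.3115]
tcp_rot: [0.707, -0.707, -0.001, 0.001]
contact_force: [1.2, 0.3, -0.6]
finger_gap: 0.677
```

```bash
python3 - <<'E'
from h import *
crop("side",280,150,240,260,2.5,"pics/s1.png"); s=arm.sense(); print(s["ee_pos"],s["contact_force"])
E
```

```text
[ 0.50118466 -0.29871465  0.31165243] [ 0.28230573 -0.32725171 -1.14597553]
```

View pics/s1.png

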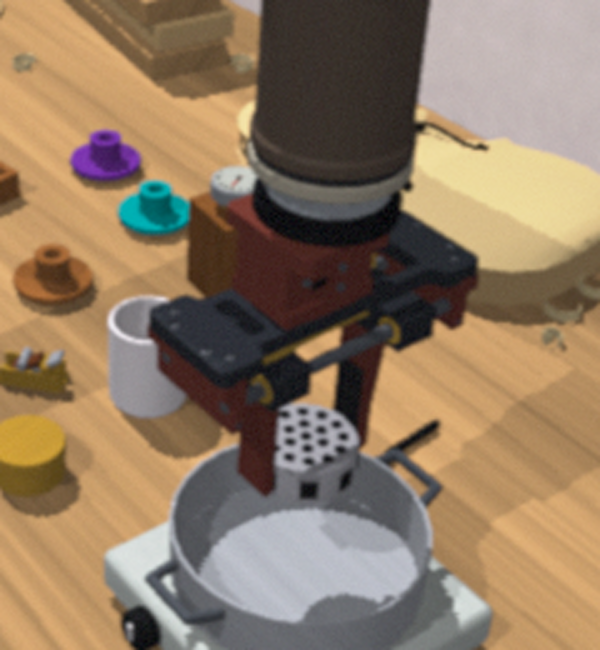

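The trivet is held level and hangs above the pan (crop centre (318,450)). Next, lower it.

>>> drive_tool:
  dr:
    - [0, 0, 0]
    - [0, 0, 0]
    - [0, 0, 0]
    - [0, 0, 0]
    - [0, 0, 0]
  slide:
    - [0, -0.2, -3]
    - [0, -0.2, -6]
    - [0, -0.2, -7.5]
    - [0, -0.2, -8]
    - [0, -0.2, -8.1]
  jaw: [1, 1, 1, 1, 1]

```text
time: 5.25
ee_pos: [0.5012, -0.3018, 0.2308]
tcp_rot: [0.707, -0.707, -0.001, 0.001]
contact_force: [0.3, 0.0, -1.2]
finger_gap: 0.679
```

>>> drive_tool:
  dr:
    - [0, 0, 0]
    - [0, 0, 0]
    - [0, 0, 0]
  slide:
    - [0, 0, -0.1]
    - [0, 0, -0.2]
    - [0, 0, -0.2]
  jaw: [1, 1, 1]

```text
time: 5.55
ee_pos: [0.5014, -0.3024, 0.2303]
tcp_rot: [-0.707, 0.707, 0.001, 0.0]
contact_force: [-1.9, 1.3, 6.1]
finger_gap: 0.681
```

>>> drive_tool:
  dr:
    - [0, 0, 0]
    - [0, 0, 0]
    - [0, 0, 0]
    - [0, 0, 0]
    - [0, 0, 0]
  slide:
    - [0, 0, 0]
    - [0, 0, 0]
    - [0, 0, 0]
    - [0, 0, 3]
    - [0, 0, 7]
  jaw: [0, -0.7, -0.8, -1, -1]

```text
time: 6.05
ee_pos: [0.5005, -0.3017, 0.2979]
tcp_rot: [0.708, -0.707, 0.001, 0.002]
contact_force: [-0.4, -0.5, 0.0]
finger_gap: 0.984
```

>>> drive_tool:
  dr:
    - [0, 0, 0]
    - [0, 0, 0]
    - [0, 0, 0]
    - [0, 0, 0]
    - [0, 0, 0]
  slide:
    - [0, 0.5, 3]
    - [0.8, 4, 4]
    - [1.6, 8, 4]
    - [2.4, 12, 4]
    - [3.2, 16, 4]
  jaw: [-1, -1, -1, -1, -1]

```text
time: 6.55
ee_pos: [0.5331, -0.1407, 0.3392]
tcp_rot: [0.707, -0.707, -0.001, 0.0]
contact_force: [-0.6, 0.4, 0.7]
finger_gap: 0.999
```

>>> drive_tool:
  dr:
    - [0, 0, 0]
    - [0, 0, 0]
    - [0, 0, 0]
  slide:
    - [1, 3.5, 0]
    - [2, 6.8, 0]
    - [2, 6.8, 0]
  jaw: [-1, -1, -1]

```text
time: 6.85
ee_pos: [0.5544, -0.0686, 0.3385]
tcp_rot: [0.708, -0.706, -0.004, 0.003]
contact_force: [-0.5, 0.3, 0.1]
finger_gap: 1.001
```

```bash
python3 - <<'E'
from h import *
a=crop("top",400,200,180,150,1,"pics/x.png"); b=grab_frame("side")
cv2.imwrite("pics/m2.png",np.hstack([cv2.resize(a[230:350,430:550],(400,400),interpolation=2),cv2.resize(b[200:440,270:510],(400,400),interpolation=2)])); s=arm.sense(); print(s["ee_pos"],s["contact_force"],s["finger_gap"])
E
```

```text
[ 0.55313606 -0.07351058  0.33872576] [-0.39546851 -0.82370248  0.45113521] 0.9992960862934286
```

View pics/m2.png

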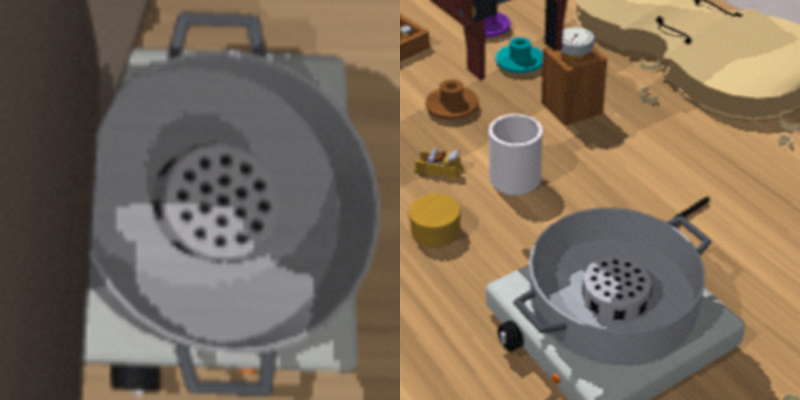

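The left part shows the trivet in the pan at crop (224,200), which is full-image pixel (497,290). The right part shows the jar untouched and the trivet lying flat.

```bash
python3 - <<'E'
from h import *
print(px2w("top",496.8,289.7,.067), px2w("side",270+617*.6,200+280*.6,.067))
E
```

```text
[ 0.50221759 -0.30370269  0.067     ] [ 0.79446336 -0.50306415  0.067     ]
```

>>> drive_tool:
  dr:
    - [0, 0, 0]
    - [0, 0, 0]
    - [0, 0, 0]
    - [0, 0, 0]
    - [0, 0, 0]
  slide:
    - [0, 0, -4]
    - [0, 0, -8]
    - [0, 0, -11.5]
    - [0, 0, -13]
    - [0, 0, -13]
  jaw: [-1, -1, -1, -1, -1]

```text
time: 7.45
ee_pos: [0.5521, -0.0754, 0.2072]
tcp_rot: [-0.707, 0.707, -0.001, -0.001]
contact_force: [-0.0, 0.7, 0.4]
finger_gap: 1.0
```

>>> drive_tool:
  dr:
    - [0, 0, 0]
    - [0, 0, 0]
    - [0, 0, 0]
    - [0, 0, 0]
    - [0, 0, 0]
  slide:
    - [0, 0, 0]
    - [0, 0, 0]
    - [0, 0, 0]
    - [0, 0, 0]
    - [0, 0, 0]
  jaw: [-0.3, 0, 0.3, 0.6, 1]

```text
time: 7.95
ee_pos: [0.5534, -0.074, 0.2096]
tcp_rot: [0.707, -0.707, -0.001, 0.0]
contact_force: [-1.4, 0.8, 6.7]
finger_gap: 0.651
```

>>> drive_tool:
  dr:
    - [0, 0, 0]
    - [0, 0, 0]
    - [0, 0, 0]
    - [0, 0, 0]
    - [0, 0, 0]
  slide:
    - [0, 0, 0]
    - [0, 0, 0.5]
    - [0, 0, 2]
    - [0, 0, 5]
    - [0, 0, 8]
  jaw: [1, 1, 1, 1, 1]

```text
time: 8.45
ee_pos: [0.5526, -0.0742, 0.2899]
tcp_rot: [-0.707, 0.707, 0.0, -0.001]
contact_force: [0.3, 1.1, -1.8]
finger_gap: 0.653
```

>>> drive_tool:
  dr:
    - [0, 0, 0]
    - [0, 0, 0]
    - [0, 0, 0]
    - [0, 0, 0]
    - [0, 0, 0]
  slide:
    - [0, -0.5, 2.5]
    - [-0.5, -2.5, 5]
    - [-1.3, -6, 6]
    - [-2.1, -9.5, 6]
    - [-2.9, -13, 6]
  jaw: [1, 1, 1, 1, 1]

```text
time: 8.95
ee_pos: [0.5234, -0.2053, 0.3502]
tcp_rot: [-0.707, 0.707, 0.001, -0.0]
contact_force: [0.1, 0.4, -2.5]
finger_gap: 0.653
```

>>> drive_tool:
  dr:
    - [0, 0, 0]
    - [0, 0, 0]
    - [0, 0, 0]
    - [0, 0, 0]
    - [0, 0, 0]
  slide:
    - [-0.8, -3.5, 0]
    - [-1.5, -6.8, 0]
    - [-2, -9, 0]
    - [-2.2, -9.8, 0]
    - [-2.2, -9.8, 0]
  jaw: [1, 1, 1, 1, 1]

```text
time: 9.45
ee_pos: [0.5014, -0.3029, 0.3491]
tcp_rot: [-0.707, 0.707, -0.0, 0.0]
contact_force: [0.3, 1.6, -1.8]
finger_gap: 0.656
```

>>> drive_tool:
  dr:
    - [0, 0, 0]
    - [0, 0, 0]
    - [0, 0, 0]
    - [0, 0, 0]
    - [0, 0, 0]
  slide:
    - [0, 0, -1]
    - [0, 0, -3]
    - [0, 0, -4.5]
    - [0, 0, -5.5]
    - [0, 0, -5.5]
  jaw: [1, 1, 1, 1, 1]

```text
time: 9.95
ee_pos: [0.5019, -0.301, 0.2919]
tcp_rot: [0.708, -0.707, -0.0, 0.002]
contact_force: [0.3, 0.1, -2.5]
finger_gap: 0.653
```

```bash
python3 - <<'E'
from h import *
crop("side",300,200,200,200,3,"pics/s3.png"); s=arm.sense(); print(s["ee_pos"],s["contact_force"],s["finger_gap"])
E
```

```text
[ 0.5021072  -0.30155014  0.29291053] [ 0.17864882 -0.23481658 -2.2914348 ] 0.6565795422465963
```

View pics/s3.png

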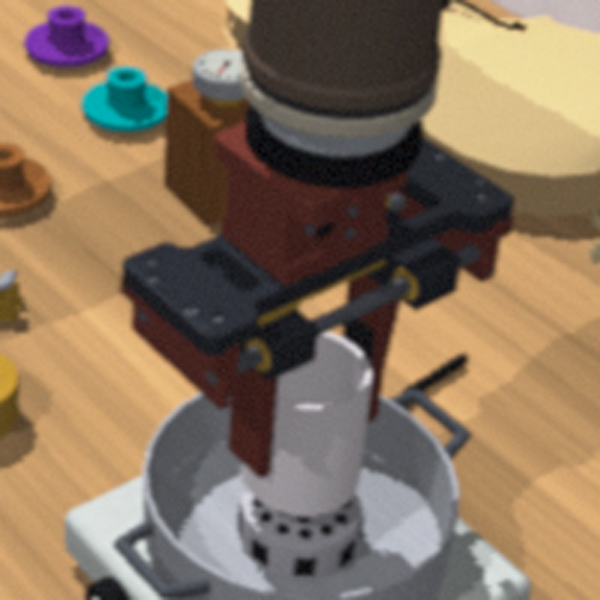

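The jar hangs upright over the trivet (jar bottom about (303,495), trivet about (303,530) in the crop), well aligned. Next, lower it gently.

>>> drive_tool:
  dr:
    - [0, 0, 0]
    - [0, 0, 0]
    - [0, 0, 0]
    - [0, 0, 0]
    - [0, 0, 0]
  slide:
    - [0, 0, -0.6]
    - [0, 0, -1.1]
    - [0, 0, -1.4]
    - [0, 0, -1.5]
    - [0, 0, -1.5]
  jaw: [1, 1, 1, 1, 1]

```text
time: 10.5
ee_pos: [0.502, -0.3022, 0.2786]
tcp_rot: [0.707, -0.707, -0.001, 0.001]
contact_force: [-0.2, 0.4, -2.2]
finger_gap: 0.655
```

>>> drive_tool:
  dr:
    - [0, 0, 0]
    - [0, 0, 0]
    - [0, 0, 0]
  slide:
    - [0, 0, -0.1]
    - [0, 0, -0.2]
    - [0, 0, -0.2]
  jaw: [1, 1, 1]

```text
time: 10.8
ee_pos: [0.502, -0.3022, 0.2767]
tcp_rot: [-0.707, 0.707, 0.001, -0.001]
contact_force: [-0.5, 0.7, -2.0]
finger_gap: 0.652
```

>>> drive_tool:
  dr:
    - [0, 0, 0]
    - [0, 0, 0]
    - [0, 0, 0]
  slide:
    - [0, 0, -0.1]
    - [0, 0, -0.1]
    - [0, 0, -0.1]
  jaw: [1, 1, 1]

```text
time: 11.1
ee_pos: [0.5019, -0.3023, 0.2766]
tcp_rot: [0.707, -0.707, -0.001, 0.0]
contact_force: [-2.2, 2.3, 5.7]
finger_gap: 0.651
```

>>> drive_tool:
  dr:
    - [0, 0, 0]
    - [0, 0, 0]
    - [0, 0, 0]
  slide:
    - [0, 0, -0.1]
    - [0, 0, -0.1]
    - [0, 0, -0.1]
  jaw: [1, 1, 1]

```text
time: 11.4
ee_pos: [0.5019, -0.3024, 0.2766]
tcp_rot: [0.707, -0.707, -0.001, 0.0]
contact_force: [-5.9, 3.6, 15.8]
finger_gap: 0.652
```

>>> drive_tool:
  dr:
    - [0, 0, 0]
    - [0, 0, 0]
    - [0, 0, 0]
    - [0, 0, 0]
    - [0, 0, 0]
  slide:
    - [0, 0, 0.1]
    - [0, 0, 0.1]
    - [0, 0, 0.1]
    - [0, 0, 0.1]
    - [0, 0, 0.1]
  jaw: [1, 0, -0.5, -0.9, -1]

```text
time: 11.9
ee_pos: [0.5021, -0.3022, 0.2755]
tcp_rot: [-0.707, 0.707, 0.001, -0.001]
contact_force: [-0.2, -0.1, 0.3]
finger_gap: 0.889
```

>>> drive_tool:
  dr:
    - [0, 0, 0]
    - [0, 0, 0]
    - [0, 0, 0]
    - [0, 0, 0]
    - [0, 0, 0]
  slide:
    - [0, 0, 2]
    - [0, 0, 6]
    - [0.6, 3, 9]
    - [1.2, 7, 9]
    - [1.8, 11, 9]
  jaw: [-1, -1, -1, -1, -1]

```text
time: 12.4
ee_pos: [0.5202, -0.1915, 0.3667]
tcp_rot: [-0.707, 0.707, 0.001, 0.001]
contact_force: [0.8, 1.1, -0.6]
finger_gap: 1.004
```

>>> drive_tool:
  dr:
    - [0, 0, 0]
    - [0, 0, 0]
    - [0, 0, 0]
    - [0, 0, 0]
    - [0, 0, 0]
  slide:
    - [0.7, 4, 0]
    - [1.4, 8, 0]
    - [2.1, 12, 0]
    - [2.8, 16, 0]
    - [3.5, 20, 0]
  jaw: [-0.3, -0.3, -0.3, -0.3, -0.3]

```text
time: 12.9
ee_pos: [0.5551, 0.0095, 0.3657]
tcp_rot: [-0.707, 0.707, 0.001, -0.001]
contact_force: [0.5, -0.0, 0.5]
finger_gap: 0.652
```

>>> drive_tool:
  dr:
    - [0, 0, 0]
    - [0, 0, 0]
    - [0, 0, 0]
    - [0, 0, 0]
    - [0, 0, 0]
  slide:
    - [0.7, 4, -2]
    - [1.4, 7.4, -5]
    - [1.4, 7.4, -8]
    - [1.4, 7.4, -10]
    - [1.4, 7.4, -10]
  jaw: [-0.3, -0.3, -0.3, -0.3, -0.3]

```text
time: 13.4
ee_pos: [0.5679, 0.0822, 0.2628]
tcp_rot: [-0.706, 0.708, -0.001, -0.003]
contact_force: [1.3, -0.5, 0.6]
finger_gap: 0.649
```

```bash
python3 - <<'E'
from h import *
a=grab_frame("top"); b=grab_frame("side")
cv2.imwrite("pics/m4.png",np.hstack([cv2.resize(a[230:350,430:550],(400,400),interpolation=2),cv2.resize(b[160:360,230:430],(400,400),interpolation=2)])); s=arm.sense(); print(s["ee_pos"],s["contact_force"],s["finger_gap"])
E
```

```text
[0.56921621 0.08156248 0.26586493] [-0.40121486  0.18063357  1.6406954 ] 0.6528201319541392
```

View pics/m4.png

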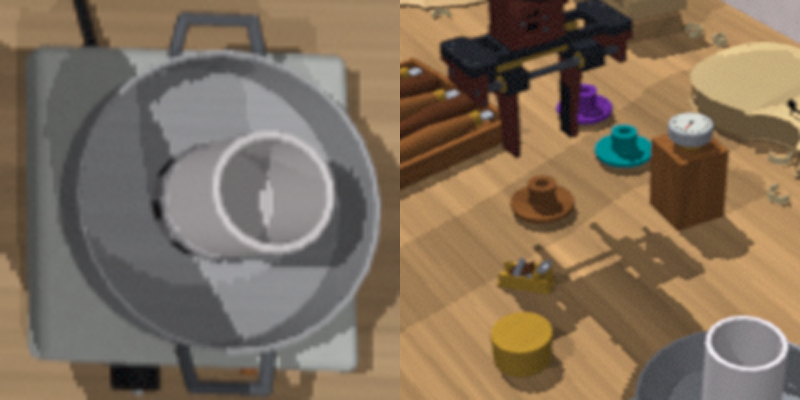

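Left: jar standing upright on the trivet, rim at full-image pixel (512,287). Right: fingers over the brown lid, everything else untouched.

```bash
python3 - <<'E'
from h import *
print(px2w("top",511.8,286.9,.137))
E
```

```text
[ 0.50215213 -0.30187015  0.137     ]
```

>>> drive_tool:
  dr:
    - [0, 0, 0]
    - [0, 0, 0]
    - [0, 0, 0]
    - [0, 0, 0]
    - [0, 0, 0]
  slide:
    - [0, 0, -3]
    - [0, 0, -5.5]
    - [0, 0, -6.5]
    - [0, 0, -6.6]
    - [0, 0, -6.6]
  jaw: [-0.3, -0.3, -0.3, -0.3, -0.3]

```text
time: 14.0
ee_pos: [0.5696, 0.0816, 0.2009]
tcp_rot: [0.707, -0.707, -0.001, -0.0]
contact_force: [-0.3, -0.1, 0.4]
finger_gap: 0.654
```

>>> drive_tool:
  dr:
    - [0, 0, 0]
    - [0, 0, 0]
    - [0, 0, 0]
    - [0, 0, 0]
    - [0, 0, 0]
  slide:
    - [0, 0, 0]
    - [0, 0, 0]
    - [0, 0, 0]
    - [0, 0, 0]
    - [0, 0, 0]
  jaw: [0, 0.3, 0.6, 1, 1]

```text
time: 14.5
ee_pos: [0.5691, 0.0819, 0.2001]
tcp_rot: [0.707, -0.707, -0.001, 0.001]
contact_force: [-1.5, 0.8, 3.9]
finger_gap: 0.334
```

>>> drive_tool:
  dr:
    - [0, 0, 0]
    - [0, 0, 0]
    - [0, 0, 0]
    - [0, 0, 0]
    - [0, 0, 0]
  slide:
    - [0, 0, 0]
    - [0, 0, 0.5]
    - [0, 0, 2]
    - [0, 0, 5]
    - [0, 0, 9]
  jaw: [1, 1, 1, 1, 1]

```text
time: 15.0
ee_pos: [0.5684, 0.0817, 0.2901]
tcp_rot: [-0.707, 0.708, -0.0, -0.002]
contact_force: [0.2, 0.1, 0.3]
finger_gap: 0.34
```

>>> drive_tool:
  dr:
    - [0, 0, 0]
    - [0, 0, 0]
    - [0, 0, 0]
    - [0, 0, 0]
    - [0, 0, 0]
  slide:
    - [0, -1, 3]
    - [-0.5, -4, 6]
    - [-1, -8, 8]
    - [-1.7, -12, 9]
    - [-2.4, -16, 9]
  jaw: [1, 1, 1, 1, 1]

```text
time: 15.5
ee_pos: [0.5447, -0.0799, 0.3825]
tcp_rot: [0.707, -0.707, -0.002, -0.001]
contact_force: [1.2, 0.1, -0.7]
finger_gap: 0.333
```

>>> drive_tool:
  dr:
    - [0, 0, 0]
    - [0, 0, 0]
    - [0, 0, 0]
    - [0, 0, 0]
    - [0, 0, 0]
  slide:
    - [-0.8, -4, 0]
    - [-1.6, -8, 0]
    - [-2.4, -12, 0]
    - [-3.1, -16, 0]
    - [-3.7, -19.5, 0]
  jaw: [1, 1, 1, 1, 1]

```text
time: 16.0
ee_pos: [0.5069, -0.2753, 0.3808]
tcp_rot: [-0.707, 0.707, 0.001, -0.0]
contact_force: [0.9, 0.3, -1.1]
finger_gap: 0.339
```

>>> drive_tool:
  dr:
    - [0, 0, 0]
    - [0, 0, 0]
    - [0, 0, 0]
    - [0, 0, 0]
    - [0, 0, 0]
  slide:
    - [-0.3, -1.8, 0]
    - [-0.5, -2.8, 0]
    - [-0.5, -2.8, -1]
    - [-0.5, -2.8, -2]
    - [-0.5, -2.8, -2]
  jaw: [1, 1, 1, 1, 1]

```text
time: 16.5
ee_pos: [0.5032, -0.2991, 0.3576]
tcp_rot: [0.708, -0.706, -0.001, 0.002]
contact_force: [-0.4, 0.6, 0.2]
finger_gap: 0.338
```

```bash
python3 - <<'E'
from h import *
crop("side",300,200,200,200,3,"pics/s5.png"); s=arm.sense(); print(s["ee_pos"],s["contact_force"],s["finger_gap"])
E
```

```text
[ 0.50335991 -0.2994239   0.35844516] [0.0907064  0.77831034 0.41691243] 0.33653131563862904
```

View pics/s5.png

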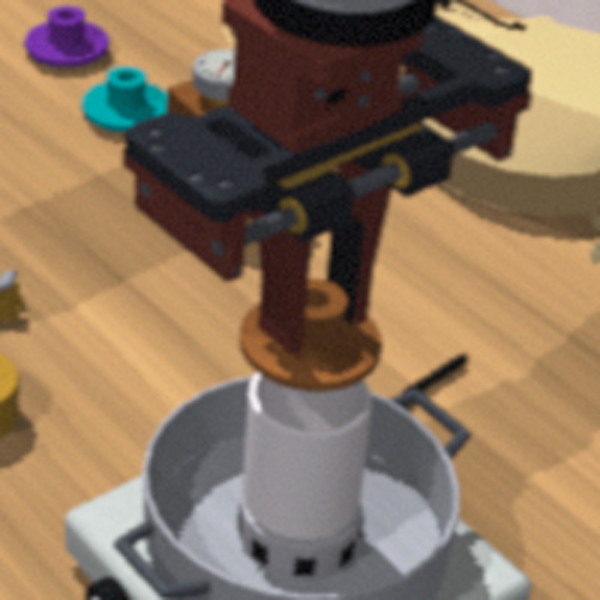

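The lid is level above the jar (flange (311,338), jar mouth about (309,395) in the crop). I'll trim by 1–3 mm and lower it.

>>> drive_tool:
  dr:
    - [0, 0, 0]
    - [0, 0, 0]
    - [0, 0, 0]
    - [0, 0, 0]
    - [0, 0, 0]
  slide:
    - [-0.1, -0.25, 0]
    - [-0.1, -0.25, -0.8]
    - [-0.1, -0.25, -1.6]
    - [-0.1, -0.25, -2.2]
    - [-0.1, -0.25, -2.4]
  jaw: [1, 1, 1, 1, 1]

```text
time: 17.05
ee_pos: [0.5018, -0.3034, 0.3346]
tcp_rot: [0.707, -0.707, -0.0, 0.001]
contact_force: [-0.5, -0.3, -0.7]
finger_gap: 0.346
```

>>> drive_tool:
  dr:
    - [0, 0, 0]
    - [0, 0, 0]
    - [0, 0, 0]
    - [0, 0, 0]
  slide:
    - [0, 0, -0.1]
    - [0, 0, -0.2]
    - [0, 0, -0.3]
    - [0, 0, -0.3]
  jaw: [1, 1, 1, 1]

```text
time: 17.45
ee_pos: [0.502, -0.3037, 0.3327]
tcp_rot: [-0.707, 0.707, 0.001, -0.001]
contact_force: [-0.7, 0.7, 0.0]
finger_gap: 0.341
```

>>> drive_tool:
  dr:
    - [0, 0, 0]
    - [0, 0, 0]
    - [0, 0, 0]
    - [0, 0, 0]
  slide:
    - [0, 0, -0.1]
    - [0, 0, -0.1]
    - [0, 0, -0.2]
    - [0, 0, -0.2]
  jaw: [1, 1, 1, 1]

```text
time: 17.85
ee_pos: [0.502, -0.3037, 0.3311]
tcp_rot: [0.707, -0.707, -0.001, 0.001]
contact_force: [-1.1, 0.7, 3.7]
finger_gap: 0.337
```

```bash
python3 - <<'E'
from h import *
s=arm.sense(); print(s["ee_pos"],s["contact_force"],s["finger_gap"])
E
```

```text
[ 0.50204584 -0.30372551  0.33110949] [-1.07064641  0.72668337  3.67790297] 0.3370815632113204
```

>>> drive_tool:
  dr:
    - [0, 0, 0]
    - [0, 0, 0]
    - [0, 0, 0]
    - [0, 0, 0]
    - [0, 0, 0]
  slide:
    - [0, 0, 0]
    - [0, 0, 0]
    - [0, 0, 0]
    - [0, 0, 1]
    - [0, 0, 5]
  jaw: [0.2, 0, -0.2, -0.3, -0.3]

```text
time: 18.35
ee_pos: [0.5014, -0.3026, 0.3783]
tcp_rot: [0.708, -0.706, 0.001, 0.003]
contact_force: [0.3, 0.1, 0.2]
finger_gap: 0.642
```

>>> drive_tool:
  dr:
    - [0, 0, 0]
    - [0, 0, 0]
    - [0, 0, 0]
    - [0, 0, 0]
    - [0, 0, 0]
  slide:
    - [1.5, 2.4, 1]
    - [3.8, 6, 1]
    - [6.1, 9.7, 1]
    - [8.4, 13.4, 1]
    - [10.7, 17, 1]
  jaw: [-0.5, -0.5, -0.7, -0.7, -0.7]

```text
time: 18.85
ee_pos: [0.6098, -0.132, 0.3916]
tcp_rot: [0.707, -0.707, -0.001, 0.0]
contact_force: [-0.2, -0.1, -0.0]
finger_gap: 0.846
```

>>> drive_tool:
  dr:
    - [0, 0, 0]
    - [0, 0, 0]
    - [0, 0, 0]
    - [0, 0, 0]
    - [0, 0, 0]
  slide:
    - [2, 3.5, 0]
    - [4.2, 7, 0]
    - [6.3, 10.4, 0]
    - [8.1, 13.2, 0]
    - [8.1, 13.2, 0]
  jaw: [-0.7, -0.7, -0.7, -0.7, -0.7]

```text
time: 19.35
ee_pos: [0.6918, 0.0048, 0.3902]
tcp_rot: [0.708, -0.706, -0.004, 0.003]
contact_force: [0.0, -0.1, -0.2]
finger_gap: 0.848
```

```bash
python3 - <<'E'
from h import *
a=grab_frame("top"); b=grab_frame("side")
cv2.imwrite("pics/m6.png",np.hstack([cv2.resize(a[230:350,430:550],(400,400),interpolation=2),cv2.resize(b[200:440,270:510],(400,400),interpolation=2)])); s=arm.sense(); print(s["ee_pos"],s["contact_force"],s["finger_gap"])
E
```

```text
[ 0.69009348 -0.00100926  0.39068891] [ 0.1954909  -0.63384746  0.44486618] 0.8492069502802281
```

View pics/m6.png

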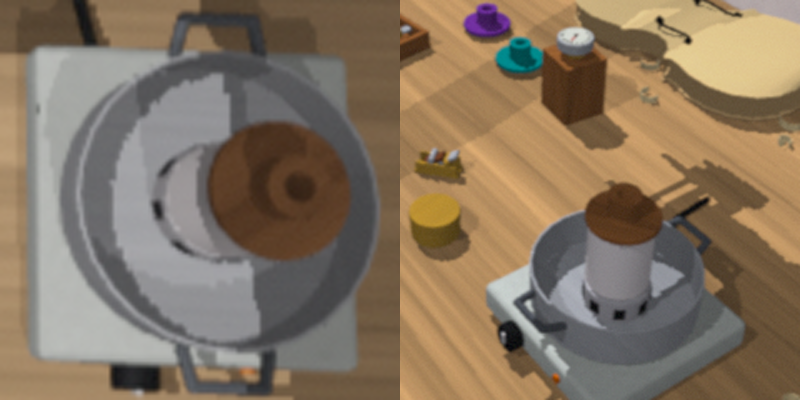

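The lid sits flat on the jar, knob hole at full-image pixel (519.3,285.2). The tin and plane are unmoved, and the gripper is over the dial.

```bash
python3 - <<'E'
from h import *
print(px2w("top",519.3,285.2,.165))
E
```

```text
[ 0.50281702 -0.30225589  0.165     ]
```

>>> drive_tool:
  dr:
    - [0, 0, 0]
    - [0, 0, 0]
    - [0, 0, 0]
    - [0, 0, 0]
    - [0, 0, 0]
  slide:
    - [0, 0, -4]
    - [0, 0, -8]
    - [0, 0, -11]
    - [0, 0, -12.3]
    - [0, 0, -12.3]
  jaw: [-0.7, -0.7, -0.7, -0.7, -0.7]

```text
time: 19.95
ee_pos: [0.6892, -0.003, 0.2665]
tcp_rot: [-0.707, 0.707, -0.001, -0.001]
contact_force: [0.3, -0.5, 1.1]
finger_gap: 0.85
```

>>> drive_tool:
  dr:
    - [0, 0, 0]
    - [0, 0, 0]
    - [0, 0, 0]
    - [0, 0, 0]
    - [0, 0, 0]
  slide:
    - [0, 0, 0]
    - [0, 0, 0]
    - [0, 0, 0]
    - [0, 0, 0]
    - [0, 0, 0]
  jaw: [-0.3, 0, 0.3, 0.6, 1]

```text
time: 20.45
ee_pos: [0.6903, -0.0016, 0.2687]
tcp_rot: [0.707, -0.707, -0.001, 0.0]
contact_force: [-0.1, 0.6, 4.4]
finger_gap: 0.497
```

>>> drive_tool:
  dr:
    - [0, 0, 0]
    - [0, 0, 0]
    - [0, 0, 0]
    - [0, 0, 0]
    - [0, 0, 0]
  slide:
    - [0, 0, 0]
    - [0, 0, 0.5]
    - [0, 0, 2]
    - [0, 0, 5]
    - [0, 0, 9]
  jaw: [1, 1, 1, 1, 1]

```text
time: 20.95
ee_pos: [0.6894, -0.0015, 0.3576]
tcp_rot: [-0.707, 0.707, -0.001, -0.002]
contact_force: [0.3, -0.1, -0.6]
finger_gap: 0.495
```

>>> drive_tool:
  dr:
    - [0, 0, 0]
    - [0, 0, 0]
    - [0, 0, 0]
    - [0, 0, 0]
    - [0, 0, 0]
  slide:
    - [0, 0, 4]
    - [0, 0, 7]
    - [-0.5, -0.8, 9.5]
    - [-2, -3.2, 10]
    - [-4, -6.4, 10]
  jaw: [1, 1, 1, 1, 1]

```text
time: 21.45
ee_pos: [0.6501, -0.0648, 0.4597]
tcp_rot: [0.707, -0.707, -0.003, 0.001]
contact_force: [0.4, -0.5, -1.2]
finger_gap: 0.497
```

>>> drive_tool:
  dr:
    - [0, 0, 0]
    - [0, 0, 0]
    - [0, 0, 0]
    - [0, 0, 0]
    - [0, 0, 0]
  slide:
    - [-2.2, -3.5, 0]
    - [-4.4, -7, 0]
    - [-6.6, -10.5, 0]
    - [-8.8, -14, 0]
    - [-11, -17.5, 0]
  jaw: [1, 1, 1, 1, 1]

```text
time: 21.95
ee_pos: [0.5386, -0.242, 0.4587]
tcp_rot: [0.707, -0.707, -0.001, 0.0]
contact_force: [0.8, -0.5, 0.1]
finger_gap: 0.495
```

>>> drive_tool:
  dr:
    - [0, 0, 0]
    - [0, 0, 0]
    - [0, 0, 0]
    - [0, 0, 0]
    - [0, 0, 0]
  slide:
    - [-1.7, -2.8, 0]
    - [-3, -5, 0]
    - [-3.7, -6.2, 0]
    - [-3.7, -6.2, 0]
    - [-3.7, -6.2, 0]
  jaw: [1, 1, 1, 1, 1]

```text
time: 22.45
ee_pos: [0.5037, -0.3017, 0.4578]
tcp_rot: [0.707, -0.707, -0.001, 0.001]
contact_force: [0.5, -0.2, -1.3]
finger_gap: 0.495
```

```bash
python3 - <<'E'
from h import *
a=grab_frame("side"); b=grab_frame("top")
cv2.imwrite("pics/s7.png",np.hstack([cv2.resize(a[200:350,330:480],(600,600),interpolation=2)])); s=arm.sense(); print(s["ee_pos"],s["contact_force"],s["finger_gap"])
p=s["ee_pos"]
print(w2px("side",[.5025,-.3025,.165]),w2px("side",[p[0],p[1],p[2]-.268+.01]))
E
```

```text
[ 0.50415812 -0.30103592  0.45752121] [-0.13478206  0.03795616 -0.66643281] 0.4991578678502014
[404.67128982 315.99502061] [406.73161824 295.41767527]
```

View pics/s7.png

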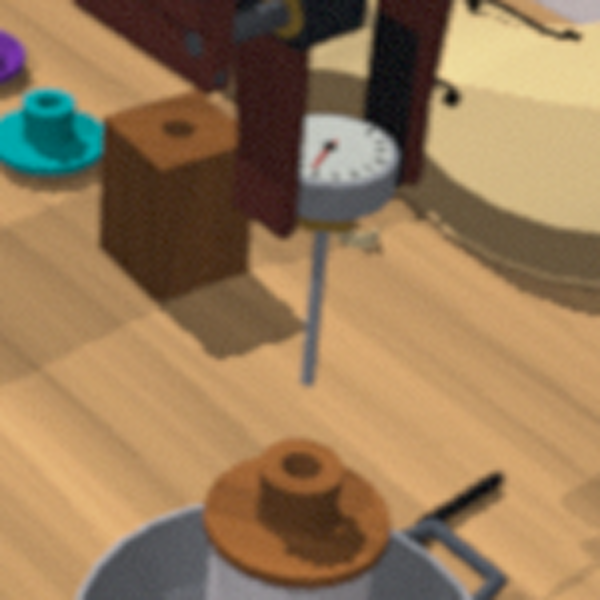

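The stem hangs vertically, tip at crop (308,384) above the knob hole at (302,464). This agrees with the projection to about 1 px. I'll trim 1 mm and lower.

>>> drive_tool:
  dr:
    - [0, 0, 0]
    - [0, 0, 0]
    - [0, 0, 0]
    - [0, 0, 0]
    - [0, 0, 0]
  slide:
    - [-0.1, -0.1, 0]
    - [-0.1, -0.1, -1]
    - [-0.1, -0.1, -2.5]
    - [-0.1, -0.1, -4]
    - [-0.1, -0.1, -4.5]
  jaw: [1, 1, 1, 1, 1]

```text
time: 23.05
ee_pos: [0.5019, -0.3028, 0.4105]
tcp_rot: [0.708, -0.707, -0.0, 0.002]
contact_force: [-0.2, -0.0, -0.4]
finger_gap: 0.496
```

```bash
python3 - <<'E'
from h import *
crop("side",330,200,150,150,4,"pics/s8.png"); s=arm.sense(); print(s["ee_pos"],s["contact_force"],s["torque"])
E
```

```text
[ 0.50191177 -0.30294666  0.41057246] [ 0.43440022 -0.80611268 -0.60095278] [-0.06425941  0.10272008  0.00082306]
```

View pics/s8.png

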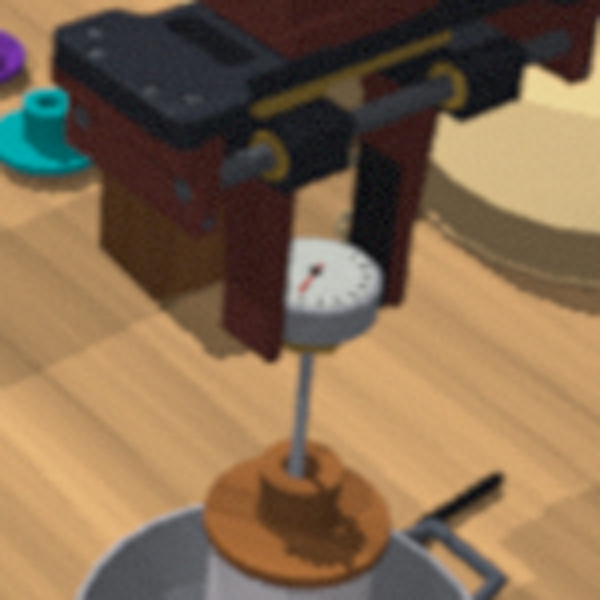

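The stem has entered the hole (at (297,472), hole centre about (301,464)), slightly left of centre. I'll shift +1 mm in x and go on down.

>>> drive_tool:
  dr:
    - [0, 0, 0]
    - [0, 0, 0]
    - [0, 0, 0]
    - [0, 0, 0]
    - [0, 0, 0]
  slide:
    - [0.1, 0, 0]
    - [0.1, 0, -1.5]
    - [0.1, 0, -3]
    - [0.1, 0, -4.5]
    - [0.1, 0, -5]
  jaw: [1, 1, 1, 1, 1]

```text
time: 23.6
ee_pos: [0.5026, -0.3031, 0.3602]
tcp_rot: [0.708, -0.707, 0.0, 0.002]
contact_force: [-0.6, 0.0, -0.9]
finger_gap: 0.5
```

>>> drive_tool:
  dr:
    - [0, 0, 0]
    - [0, 0, 0]
    - [0, 0, 0]
    - [0, 0, 0]
  slide:
    - [0, 0, -0.2]
    - [0, 0, -0.4]
    - [0, 0, -0.5]
    - [0, 0, -0.5]
  jaw: [1, 1, 1, 1]

```text
time: 24.0
ee_pos: [0.5031, -0.3037, 0.3579]
tcp_rot: [-0.707, 0.707, 0.001, -0.001]
contact_force: [-0.8, -0.1, -0.7]
finger_gap: 0.495
```

>>> drive_tool:
  dr:
    - [0, 0, 0]
    - [0, 0, 0]
    - [0, 0, 0]
    - [0, 0, 0]
  slide:
    - [0, 0, -0.1]
    - [0, 0, -0.2]
    - [0, 0, -0.3]
    - [0, 0, -0.3]
  jaw: [1, 1, 1, 1]

```text
time: 24.4
ee_pos: [0.503, -0.3036, 0.3546]
tcp_rot: [0.707, -0.707, -0.001, 0.001]
contact_force: [0.8, 0.2, 0.1]
finger_gap: 0.499
```

>>> drive_tool:
  dr:
    - [0, 0, 0]
    - [0, 0, 0]
    - [0, 0, 0]
  slide:
    - [0, 0, -0.1]
    - [0, 0, -0.1]
    - [0, 0, -0.1]
  jaw: [1, 1, 1]

```text
time: 24.7
ee_pos: [0.503, -0.3037, 0.3537]
tcp_rot: [-0.707, 0.707, 0.001, -0.001]
contact_force: [-0.1, 0.5, -0.7]
finger_gap: 0.492
```

>>> drive_tool:
  dr:
    - [0, 0, 0]
    - [0, 0, 0]
    - [0, 0, 0]
  slide:
    - [0, 0, -0.1]
    - [0, 0, -0.1]
    - [0, 0, -0.1]
  jaw: [1, 1, 1]

```text
time: 25.0
ee_pos: [0.5031, -0.3039, 0.3536]
tcp_rot: [-0.707, 0.707, 0.001, -0.0]
contact_force: [-2.1, 1.4, 7.2]
finger_gap: 0.492
```

>>> drive_tool:
  dr:
    - [0, 0, 0]
    - [0, 0, 0]
    - [0, 0, 0]
  slide:
    - [0, 0, -0.1]
    - [0, 0, -0.1]
    - [0, 0, -0.1]
  jaw: [1, 1, 1]

```text
time: 25.3
ee_pos: [0.5032, -0.3041, 0.3536]
tcp_rot: [-0.707, 0.707, 0.001, 0.0]
contact_force: [-3.6, 2.6, 14.0]
finger_gap: 0.495
```

Contact came at 0.353, as predicted: the neck is on the knob. I'll relax, release and rise.

>>> drive_tool:
  dr:
    - [0, 0, 0]
    - [0, 0, 0]
    - [0, 0, 0]
    - [0, 0, 0]
    - [0, 0, 0]
  slide:
    - [0, 0, 0.1]
    - [0, 0, 0.1]
    - [0, 0, 0.1]
    - [0, 0, 0.1]
    - [0, 0, 0.1]
  jaw: [1, 0.1, -0.3, -0.6, -0.8]

```text
time: 25.8
ee_pos: [0.503, -0.3035, 0.3523]
tcp_rot: [0.707, -0.707, -0.001, 0.001]
contact_force: [1.4, -0.1, 0.6]
finger_gap: 0.728
```

>>> drive_tool:
  dr:
    - [0, 0, 0]
    - [0, 0, 0]
    - [0, 0, 0]
    - [0, 0, 0]
    - [0, 0, 0]
  slide:
    - [0, 0, 0.5]
    - [0, 0, 3]
    - [0, 0, 7]
    - [0, 3, 9]
    - [0, 7, 9]
  jaw: [-1, -1, -1, -1, -1]

```text
time: 26.3
ee_pos: [0.5028, -0.2355, 0.446]
tcp_rot: [-0.706, 0.708, 0.001, 0.003]
contact_force: [0.8, 0.6, -0.6]
finger_gap: 0.998
```

>>> drive_tool:
  dr:
    - [0, 0, 0]
    - [0, 0, 0]
    - [0, 0, 0]
    - [0, 0, 0]
    - [0, 0, 0]
  slide:
    - [0, 4, 0]
    - [0, 8, 0]
    - [0, 12, 0]
    - [0, 15, 0]
    - [0, 15, 0]
  jaw: [-1, -1, -1, -1, -1]

```text
time: 26.8
ee_pos: [0.5033, -0.0792, 0.4427]
tcp_rot: [0.708, -0.706, -0.003, 0.003]
contact_force: [-0.1, -0.0, 0.0]
finger_gap: 0.999
```

```bash
python3 - <<'E'
from h import *
a=grab_frame("top"); b=grab_frame("side")
cv2.imwrite("pics/m9.png",np.hstack([cv2.resize(a[230:350,430:550],(400,400),interpolation=2),cv2.resize(b[200:440,270:510],(400,400),interpolation=2)])); s=arm.sense(); print(s["ee_pos"],s["contact_force"],s["time"])
E
```

```text
[ 0.50301616 -0.08340211  0.44293413] [-0.13077214  0.58679672 -0.15591326] 26.9
```

View pics/m9.png

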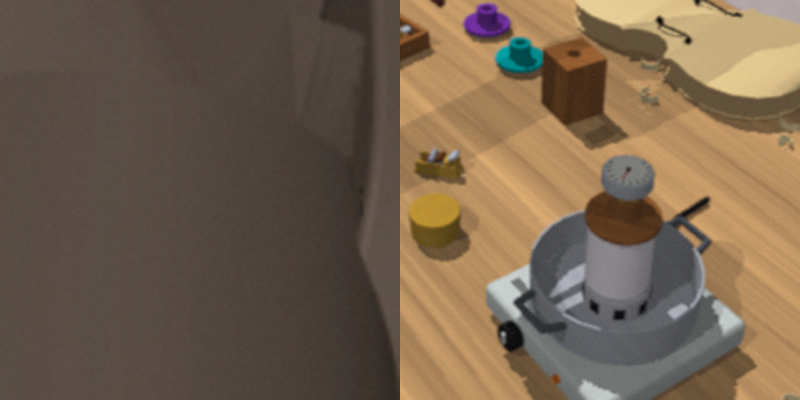

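The side view shows the full stack upright, with the dial on the knob at (628,177). The tin and plane are where they were. The arm blocks the top view.

```bash
python3 -c "
from cell import arm
print(arm.job_done())"
```

```text
the job is handed in; nothing more can be done
None
```

The glue warmer is back together, in the order you asked: trivet in the pan, jar on the trivet, lid on the jar, and thermometer through the knob. I handed the job in at about 27 s.

- **Placing:** By the cameras, the trivet, jar and knob hole are centred within about 2–3 mm of the pan's centre. Each part was lowered until it touched, at the expected height, and the push there stayed at 16 N or less. Nothing was dropped.
- **Final side view:** The stack stands upright, the dial sits on the knob, and the block is empty. The rosin tin and brass plane show no visible movement, and the gripper is clear of everything.
- **Not checked:** In the last top view the arm hid the pan, so the final dial position rests on the side view and the contact reading only.

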